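# Clamp the cleaner jug and take off its safety cap at the device bench

### The job

Get the cleaner jug ready for dosing: first swing the red handle of the toggle clamp down until it goes over centre and locks, with the rubber foot holding the jug down in its nest, and leave it locked. Then press the jug's white safety cap down against its spring, turn it anticlockwise (seen from above) about a sixth of a turn while it is pressed, and lift it straight off. The job ends holding: finish with the cap still in the gripper, held still and upright about 5 cm above the open mouth, the jug still clamped and everything else on the desk left where it is.

Things in the scene. Friction and masses are not known exactly. Their poses are not given: they have to be found in the camera images.
- nest: Bottle station fixed to the desk: aluminium plate 320 (x) x 116 x 12 mm, low black fences round the jug's foot on its +x half, on its -x half a 45 mm square post with a steel toggle clamp that swings in the plane y = 0. Origin: centre of the plate's underside, z up. In this frame the jug's neck axis is at x = 108 mm, y = 0.
- clamp_grip (a point): Centre of the red grip of the clamp handle, 20 mm from its end; grip 88 mm long, 16 mm wide (nest's y), 22 mm deep. It starts upright or leaning back and swings to the nest's -x and down until it lies level on its stop. It stays where it is left. It needs 1 to 2 N all the way; pressed below z = 148 mm it snaps over centre. Locked at nest x = -148, z = 131 mm.
- clamp_arm (a joint): Clamp arm angle, rad: starts between -0.2 and 0.2 with the arm standing up, grows as it comes down; about 1.17 locked, its sprung rubber foot squeezed on the jug's shoulder. At angle -0.2, 0, 0.2, 0.4, 0.6, 0.8, 1, 1.1, 1.15 the grip is at (x, z) mm in the nest frame: (-30,259) (-64,262) (-93,257) (-114,247) (-128,234) (-137,219) (-143,198) (-146,183) (-148,167).
- jug_center (a point): Centre, half-way up, of the body of the natural-white plastic cleaner jug with blue label: 130 (x) x 80 x 95 mm tall, 0.3 to 0.6 kg, standing loose between the fences on the 12 mm plate. Axes as the nest's.
- jug_seat (a point): Where jug_center is when the jug stands properly in the nest: a point fixed to the nest, 59.5 mm above the desk.
- mouth (a point): Centre of the rim of the jug's mouth (neck 33 mm across, three bayonet lugs outside), 33 mm above the jug's shoulder, 140 mm above the desk; axes as the jug's.
- cap_center (a point): Centre of the white ribbed cap, 52 mm across, 30 tall, 30 g; z is its axis. Locked: level with the rim, skirt 18 mm above the shoulder. Its spring takes 5 N to start, 9 N at 4 mm (catches clear), 11 N at 6 mm, stop at 8 mm. Pressed 5 mm or more it turns anticlockwise from above; from 45 to 75 degrees it is free to lift straight up, then a stop. Unpressed it neither turns nor lifts.
- phone: Smartphone lying screen up beside the nest, 150 x 72 x 9 mm; origin under its centre. Leave alone.
- tablet: Black rugged tablet 200 x 150 x 27 mm lying screen up; origin under its centre. Leave alone.
- driver: Screwdriver with yellow handle, 150 mm, lying on the desk; leave alone.
- tip_tray: Grey divided tray of connector tips, 160 x 110 x 30 mm; origin under its centre. Leave alone.
- reader: Black card reader 70 x 45 x 14 mm with a steel plug, beside the nest; origin under its centre. Leave alone.
- flux_bottle: Small amber bottle with black cap, 40 mm across, 85 mm tall, standing beside the nest; origin under its centre. Leave alone.
- wipes_tub: Green tub of wipes, 88 mm across, 122 mm tall, standing at the back; origin under its centre. Leave alone.

How it is judged:
On the way, in this order (a step that is already met when the one before it is completed fails the run):
1. the clamp is swung over centre and locked, its foot pressing the jug into the nest, the cap still locked on (value of joint clamp_arm above 1.12 rad and z of clamp_grip in the frame of nest below 0.139 m and contact force between clamp_arm and jug above 8 N and angle between jug_center's own z axis and vertical below 0.06 rad and horizontal distance between jug_center and jug_seat below 0.006 m and z of jug_center in the frame of jug_seat below 0.004 m and angle between the x axis of cap_center and the x axis of mouth, either way round below 0.25 rad and distance between cap_center and mouth below 0.014 m), for 0.3 s.
2. with the jug clamped, the cap is pressed and turned out of its catches while still on the neck (value of joint clamp_arm above 1.12 rad and z of clamp_grip in the frame of nest below 0.139 m and contact force between clamp_arm and jug above 8 N and angle between the x axis of cap_center and the x axis of mouth, either way round above 0.7 rad and horizontal distance between cap_center and mouth below 0.006 m and z of cap_center in the frame of mouth below 0.012 m).
At the end, for the whole second after the job is handed in: Ends holding: cap in the fingers, touching nothing else, still, upright within 0.3 rad, within 30 mm of the mouth's axis, its skirt 25 to 120 mm above the rim; clamp locked (arm over 1.12 rad, grip under 139 mm, foot over 8 N on the jug); jug upright in the nest within 6 mm (value of joint clamp_arm above 1.12 rad and z of clamp_grip in the frame of nest below 0.139 m and contact force between clamp_arm and jug above 8 N and angle between jug_center's own z axis and vertical below 0.06 rad and horizontal distance between jug_center and jug_seat below 0.006 m and z of jug_center in the frame of jug_seat below 0.004 m and z of cap_center in the frame of mouth between 0.04 and 0.135 m and horizontal distance between cap_center and mouth below 0.03 m and angle between cap_center's own z axis and vertical below 0.3 rad and contact force between the fingers and cap above 1.5 N and contact force between cap and jug below 0.1 N and contact force between cap and clamp_arm below 0.1 N and linear speed of cap below 0.03 m/s); the arm keeps its last pose, push and grip.
It fails at once if a thing beside the station (phone, card reader, small bottle, screwdriver) is shifted by more than 30 mm (distance of any of phone, reader, flux_bottle, driver from where it was at the start of the episode above 0.03 m).
It fails at once if the tablet, tip tray or tub of wipes is shifted by more than 30 mm (distance of any of tablet, tip_tray, wipes_tub from where it was at the start of the episode above 0.03 m).
It fails at once if the small bottle or the tub is tipped over (angle between any of flux_bottle, wipes_tub's own z axis and vertical above 0.4 rad).
It also fails if it takes over 58 s, if anything falls off the work surface, if the arm or the gripper's body presses on something with over 40 N, if the wrist force passes 120 N, or if a joint passes its speed limit or range.

### The arm

A 6-joint arm with a two-finger parallel gripper is mounted at the origin on the work surface. World frame = base frame: x ahead of the robot, y to its left, z up, the work surface at z = 0. Lengths are in m, angles in rad, forces in N, time in s.
With the tool pointing down it reaches from about 0.35 to 0.775 m from the base axis. Payload 5.5 kg.
Tool frame: the origin (TCP) lies midway between the tips of the shut fingers; the grasp point (between the pads) lies 19 mm behind it; z points along the fingers, y is the line along which they close (so a half turn about z gives the same grasp; the last joint's range is limited). The gripper opens to 85 mm and grips with 20 to 120 N. Pads are 22 mm wide; open, the fingers measure 114 mm over their backs; the gripper's body (76 mm by 85 mm) begins 54 mm behind the grasp point. The pads swing forward as they close: fully open they stand 13 mm farther back than shut.
Start: joints at [1.128, 0.313, 0.046, 1.304, 0, 1.431], TCP at [0.171, 0.549, 0.231] pointing down, gripper open.
Joint ranges: [-2.76, 2.76], [-0.86, 1.69], [-1.03, 1.26], [-2.2, 2.34], [-1.47, 1.5], [-3.14, 3.14]. Speed limits (rad/s): [2.57, 2.57, 3.14, 3.14, 3.14, 3.14].

### API

Orientations are given as a unit quaternion [w, x, y, z].
In Python, from workcell import env gives the robot as it stands.
- The arm moves only by the tool move_arm, never from a script. Its argument "targets" is a list of rows, each a list of 3 entries, a list of its own where there are three numbers: the shift along the tool's x, y, z in mm, then the turn, a rotation vector about the tool's x, y, z in units of 10 degrees (1.0 is 10 degrees), then the closure, from -1 (fully open) to 1 (shut). In form: [[[dx, dy, dz], [ax, ay, az], gripper], ...]. A call has 1 to 5 rows; each row is the pose to reach, as a shift and turn from the pose commanded when the call began, along the tool's axes at that moment; what a row does not reach only later rows make up. A row lasts 1/8 s, in which the tool goes at most 62.5 mm and 10.7 degrees, less where a joint would pass 70% of its speed; a pose out of reach is approached as far as the arm can. A call with a gripper value outside its range is refused whole. The fingers move at their own pace and stop on an object; "squeeze" is the grip in N (left out, the last holds). Time passes only in rows, so rows that repeat a pose let the fingers close. It gives the time, the measured TCP pose, the force, the opening and the grip force at its end, in the units of the state.
- env.get_state(): the state, without advancing time (a new reading comes with each control period).
- env.read_camera(name): name is "scene" or "top" or "wrist"; returns a dict with "pixels" (420x560x3 uint8, red, green, blue), "fovy" (degrees; the focal length in pixels is half the picture's height over the tangent of half this angle, whatever the lens; pixels are square), "cx", "cy" (the principal point, pixels), "dist_coeffs" ([k1, k2, p1, p2, k3] as OpenCV has them; the pictures are not rectified), "extrinsics" (4x4, takes a point from world to camera coordinates); the wrist camera has in their place "mount" (4x4, takes a point from camera to tool coordinates, whose origin is the TCP and whose axes are the flange's). Camera axes: x right, y up, looking along -z (the intrinsics and any distortion apply to the point x, -y, -z); pixel columns grow to the right and rows downward; lengths in m; the calibration is good to about 2 mm. A picture is of the moment at which its call begins: read the wrist's pose just before it. There is no depth.
- env.hand_in(): hands the job in; it is judged then, once.
Trained networks look in a picture, given as the dict that the camera call returned (one of the last four; its "shot" number tells which), for a name from the list of things; names that differ only in an ending like _2 or _b are one class to them, and where a whole thing is asked for, a point or a joint stands for the part that bears it (a point fixed in the world has none). Each returns a list of dicts, best first, with "confidence" (0 to 1); they miss things now and then, are a little off and sometimes report something else, mostly with a low value. They report only what shows in the picture. A call takes as long as a camera call.
- env.spot_in(thing, picture): "centre" ([x, y, z] in m, in world coordinates, good to about 4 mm: the middle of the surface that is visible of it).
- env.regions_of(thing, picture): "mask" (420x560 bool, what is visible of it).
- env.landmark_of(thing, picture): "centre" ([x, y, z] in m, in world coordinates, good to about 4 mm: a listed point, or the origin of a listed thing).
The state is a dict: "clock": time; "joint_pos": joint angles; "qvel": joint speeds; "tau": joint torques, N m; "tcp_pos": TCP position; "orientation": TCP orientation; "wrist_force": force on the tool from outside, world axes, zero at the start; "ft_torque": the same for the moment, N m; "finger_gap": finger opening in m; "grip_force": force on a finger pad.
Only numpy, scipy, OpenCV 4.12 (cv2) and the standard library are available. Lean on these libraries where they do the work, as an engineer would, in place of code of your own. Each camera call takes 0.05 s, during which the arm holds its last target. There are 200 camera calls.

## Working session

There is one attempt and no reset: what is moved stays moved. The work goes in short steps, Python scripts to look and compute and a tool call to move; the robot and the scene stay as the last step left them, time stands still between calls to the robot, and variables do not carry over. Pictures are saved under pics/ and viewed, at most 10 in all, crops included, and the job is handed in when it is done.

Besides the shell and the picture viewer there is one more tool, called after "Call:" in YAML: its name, and indented under it one key for each argument. move_arm: Moves the arm, as the interface text tells. Its arguments: {"type":"object","properties":{"targets":{"type":"array","items":{"type":"array"}},"squeeze":{"type":"number"}},"required":["targets"]}

```bash
mkdir -p pics; cat > h.py <<'E'
import numpy as np, cv2
from workcell import env
from scipy.spatial.transform import Rotation as R
def save(p,n): cv2.imwrite('pics/'+n,cv2.cvtColor(p['pixels'],cv2.COLOR_RGB2BGR))
def st():
    s=env.get_state(); q=s['orientation']; return s,np.array(s['tcp_pos']),R.from_quat([q[1],q[2],q[3],q[0]])
def proj(p,X):
    f=210/np.tan(np.radians(p['fovy'])/2); E=np.array(p['extrinsics'])
    c=(E@np.append(X,1))[:3]; c=c*[1,-1,-1]
    K=np.array([[f,0,p['cx']],[0,f,p['cy']],[0,0,1]])
    return cv2.projectPoints(c.reshape(1,3),np.zeros(3),np.zeros(3),K,np.array(p['dist_coeffs'],float))[0].ravel()
E
python3 - <<'E'
from h import *
s,t,r=st(); print(s['clock'],t,r.as_matrix().round(3),s['finger_gap'])
for n in['scene','top']:
    p=env.read_camera(n); save(p,n+'0.png')
    for th in['nest','clamp_grip','jug_center','jug_seat','mouth','cap_center','phone','reader','flux_bottle','driver','tablet','tip_tray','wipes_tub']:
        try: print(n,th,[(np.round(d['centre'],3).tolist(),round(d['confidence'],2)) for d in env.landmark_of(th,p)[:2]])
        except Exception as e: print(th,e)
E
```

```text
0.0 [0.17126391 0.54837134 0.23040471] [[-0.954  0.298 -0.001]
 [ 0.298  0.954 -0.002]
 [ 0.    -0.002 -1.   ]] 0.08541934705518794
scene nest [([0.573, -0.047, -0.002], 0.64)]
scene clamp_grip [([0.59, -0.116, 0.256], 0.9)]
scene jug_center [([0.554, 0.024, 0.059], 0.89), ([0.488, -0.377, 0.001], 0.56)]
scene jug_seat [([0.698, -0.07, 0.001], 0.33)]
scene mouth []
scene cap_center [([0.541, 0.053, 0.139], 0.76), ([0.666, 0.098, -0.005], 0.53)]
scene phone [([0.434, -0.115, -0.002], 0.73)]
scene reader [([0.664, 0.098, -0.004], 0.64)]
scene flux_bottle [([0.696, -0.066, 0.004], 0.88)]
scene driver [([0.529, 0.183, 0.002], 0.63)]
scene tablet [([0.516, 0.479, -0.001], 0.79), ([0.724, -0.278, -0.001], 0.38)]
scene tip_tray [([0.488, -0.378, 0.004], 0.88)]
scene wipes_tub [([0.718, -0.275, -0.0], 0.83)]
top nest [([0.576, -0.048, -0.003], 0.94)]
top clamp_grip [([0.598, -0.117, 0.259], 0.53)]
top jug_center [([0.55, 0.025, 0.058], 0.73), ([0.546, 0.028, 0.058], 0.37)]
top jug_seat [([0.548, 0.022, 0.059], 0.79)]
top mouth [([0.54, 0.057, 0.14], 0.75)]
top cap_center [([0.546, 0.057, 0.142], 0.8)]
top phone [([0.433, -0.115, -0.003], 0.67), ([0.518, 0.479, 0.002], 0.4)]
top reader [([0.666, 0.099, -0.001], 0.64)]
top flux_bottle [([0.716, -0.274, -0.0], 0.66), ([0.7, -0.063, -0.003], 0.65)]
top driver [([0.529, 0.179, -0.005], 0.47), ([0.698, -0.064, -0.003], 0.36)]
top tablet [([0.516, 0.479, 0.002], 0.72)]
top tip_tray [([0.488, -0.376, 0.006], 0.61)]
top wipes_tub [([0.718, -0.271, -0.001], 0.83)]
```

View pics/scene0.png

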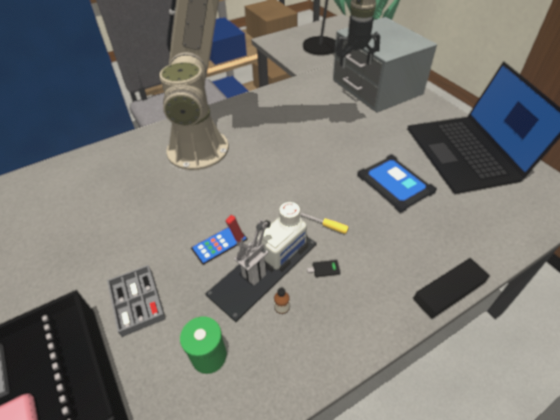

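View pics/top0.png

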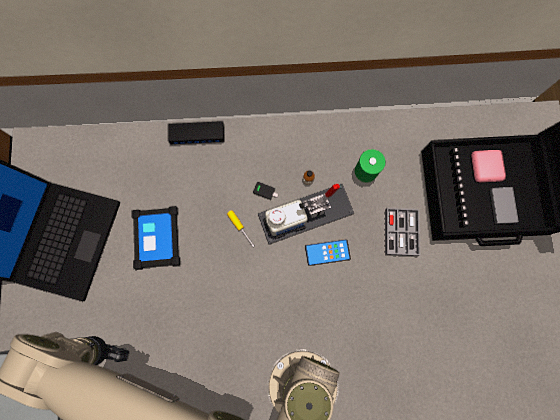

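The pictures show the jug around pixel (285,235) with the cap at (290,213) in the scene view. The red handle stands up at (234,228), and the bottle, tub and phone sit beside the station. The network positions are consistent with each other, and the nest yaw is about 107.5°. I'll move above the handle now, with the fingers closing along the nest's y.

Call:
move_arm:
  targets:
    - [[-45,-38,-25],[0,0,1],-1]
    - [[-90,-76,-50],[0,0,2],-1]
    - [[-135,-114,-75],[0,0,3],-1]
    - [[-180,-152,-95],[0,0,4],-1]
    - [[-225,-190,-110],[0,0,5],-1]

```text
clock: 2.02
tcp_pos: [0.3292, 0.301, 0.3419]
orientation: [0.0, 0.557, 0.831, 0.001]
wrist_force: [1.3, 0.8, 0.9]
finger_gap: 0.0853
grip_force: 0.0
```

```bash
cat >> h.py <<'E'
def delta(tgt,yaw_y,T=None):
    "tool-frame shift (mm) and rotvec (10deg) to TCP tgt, pointing down, tool y at world yaw yaw_y deg"
    s,t,r=st(); a=np.radians(yaw_y); y=np.array([np.cos(a),np.sin(a),0]); z=np.array([0,0,-1.]); x=np.cross(y,z)
    Rt=R.from_matrix(np.c_[x,y,z]); d=r.inv().apply(np.array(tgt)-t)*1000
    print('clock',s['clock'],'tcp',t.round(4),'F',np.round(s['wrist_force'],1),'gap',s['finger_gap'],'grip',s['grip_force'],'q',np.round(s['joint_pos'],2))
    print('shift',d.round(1),'rot',((r.inv()*Rt).as_rotvec(degrees=True)/10).round(2))
def wpic():
    s,t,r=st(); p=env.read_camera('wrist'); T=np.eye(4); T[:3,:3]=r.as_matrix(); T[:3,3]=t
    p['extrinsics']=np.linalg.inv(T@np.array(p['mount'])); return p
E
python3 -c "
from h import *
delta([.594,-.117,.36],17.5)"
```

```text
clock 2.025 tcp [0.3292 0.301  0.3419] F [1.3 0.8 0.9] gap 0.0853484936033571 grip 0.0 q [ 0.56  0.05 -0.01  1.51 -0.    1.74]
shift [-487.3   86.   -18.1] rot [ 0.01 -0.    0.49]
```

Call:
move_arm:
  targets:
    - [[-60,11,-5],[0,0,0.25],-1]
    - [[-120,22,-10],[0,0,0.5],-1]
    - [[-180,33,-15],[0,0,0.5],-1]
    - [[-240,43,-18],[0,0,0.5],-1]
    - [[-300,53,-18],[0,0,0.5],-1]

```text
clock: 2.65
tcp_pos: [0.4937, 0.044, 0.3592]
orientation: [0.001, 0.59, 0.807, 0.001]
wrist_force: [0.6, 0.2, -0.6]
finger_gap: 0.0851
grip_force: 0.0
```

Call:
move_arm:
  targets:
    - [[-60,10,0],[0,0,0],-1]
    - [[-120,20,0],[0,0,0],-1]
    - [[-175,32,0],[0,0,0],-1]
    - [[-187,33,0],[0,0,0],-1]
    - [[-187,33,0],[0,0,0],-1]

```text
clock: 3.28
tcp_pos: [0.5808, -0.1227, 0.3581]
orientation: [-0.001, 0.591, 0.807, -0.0]
wrist_force: [0.1, 1.3, -0.0]
finger_gap: 0.0853
grip_force: 0.0
```

```bash
python3 - <<'E'
from h import *
delta([.594,-.117,.36],17.5)
p=wpic(); save(p,'w1.png')
for th in['nest','clamp_grip','jug_center','jug_seat','mouth','cap_center']:
    print(th,[(np.round(d['centre'],4).tolist(),round(d['confidence'],2)) for d in env.landmark_of(th,p)[:2]])
print([proj(p,X).round() for X in([.594,-.117,.28],[.5435,.056,.155])])
q=env.read_camera('top'); save(q,'t1.png')
E
```

```text
clock 3.275 tcp [ 0.5808 -0.1227  0.3581] F [ 0.1  1.3 -0. ] gap 0.08526560442414031 grip 0.0 q [-0.34  0.36  0.42  1.63  0.    0.92]
shift [ 1.5 14.3 -1.9] rot [-0.   -0.01  0.01]
nest [([0.5723, -0.0479, -0.0028], 0.56)]
clamp_grip [([0.5978, -0.1205, 0.258], 0.79)]
jug_center [([0.5729, -0.046, -0.0024], 0.31)]
jug_seat []
mouth []
cap_center []
[array([299., 223.]), array([299., -33.])]
```

View pics/w1.png

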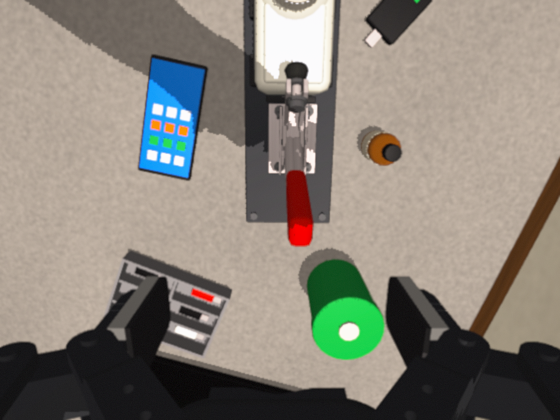

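The wrist picture shows the plate lined up with the tool. The red handle's end is at about (300,238), close to the prediction, so the lateral fit is good. I'll straddle the handle, grip it lightly and swing it along the given path. Tool x is the same as nest x.

Call:
move_arm:
  targets:
    - [[1,15,0],[0,0,0],-1]
    - [[1,15,50],[0,0,0],-1]
    - [[1,15,95],[0,0,0],-1]
    - [[1,15,120],[0,0,0],-1]
    - [[1,15,120],[0,0,0],0]

```text
clock: 4.3
tcp_pos: [0.5934, -0.1158, 0.2367]
orientation: [-0.002, 0.59, 0.807, -0.001]
wrist_force: [0.1, -0.1, 0.6]
finger_gap: 0.0699
grip_force: 0.0
```

Call:
move_arm:
  targets:
    - [[0,0,0],[0,0,0],1]
    - [[0,0,0],[0,0,0],1]
    - [[0,0,0],[0,0,0],1]
    - [[0,0,0],[0,0,0],1]
  squeeze: 20

```text
clock: 4.8
tcp_pos: [0.5947, -0.1173, 0.2402]
orientation: [0.001, 0.591, 0.807, -0.0]
wrist_force: [-4.0, -1.1, 5.8]
finger_gap: 0.0158
grip_force: 24.8
```

```bash
python3 - <<'E'
from h import *
delta([.595,-.117,.238],17.5)
p=wpic(); save(p,'w2.png')
for th in['nest','clamp_grip','cap_center']:
    print(th,[(np.round(d['centre'],4).tolist(),round(d['confidence'],2)) for d in env.landmark_of(th,p)[:2]])
E
```

```text
clock 4.8 tcp [ 0.5947 -0.1173  0.2402] F [-4.  -1.1  5.8] gap 0.015840352827785495 grip 24.760876893997192 q [-0.33  0.37  0.15  1.35 -0.    0.94]
shift [0.2 0.4 2.2] rot [0.   0.01 0.01]
nest [([0.5744, -0.0468, -0.0018], 0.55), ([0.7005, -0.0652, -0.0013], 0.34)]
clamp_grip [([0.5984, -0.1209, 0.2568], 0.57)]
cap_center [([0.5727, -0.0477, -0.0042], 0.15)]
```

View pics/w2.png

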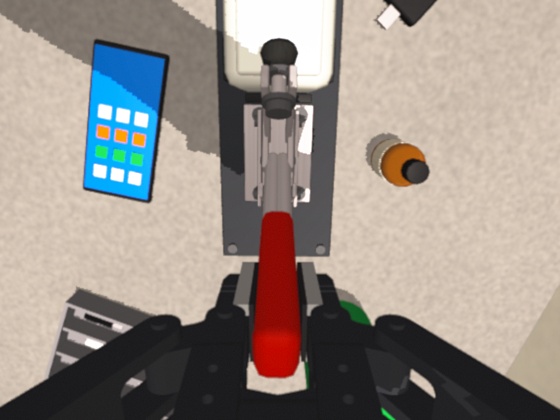

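The picture shows the red grip centred between the pads (about pixel (277,300)), gap 15.8 mm. Next I'll follow the arc.

Call:
move_arm:
  targets:
    - [[-21,0,4],[0,0,0],1]
    - [[-42,0,14],[0,0,0],1]
    - [[-56,0,27],[0,0,0],1]
    - [[-65,0,42],[0,0,0],1]
    - [[-65,0,42],[0,0,0],1]

```text
clock: 5.62
tcp_pos: [0.6137, -0.1796, 0.1956]
orientation: [-0.001, 0.591, 0.807, -0.001]
wrist_force: [-3.2, -2.4, -3.2]
finger_gap: 0.0156
grip_force: 23.1
```

```bash
python3 - <<'E'
from h import *
delta([.595+.301*.065,-.117-.954*.065,.198],17.5)
p=wpic()
print([(np.round(d['centre'],4).tolist(),round(d['confidence'],2)) for d in env.landmark_of('clamp_grip',p)[:2]])
E
```

```text
clock 5.625 tcp [ 0.6137 -0.1796  0.1956] F [-3.2 -2.4 -3.2] gap 0.015638433245407243 grip 23.119393587112427 q [-0.41  0.45  0.17  1.28 -0.    0.85]
shift [ 0.3  1.  -2.4] rot [-0.01 -0.    0.  ]
[]
```

Call:
move_arm:
  targets:
    - [[-6,0,21],[0,0,0],1]
    - [[-9,0,36],[0,0,0],1]
    - [[-11,0,52],[0,0,0],1]
    - [[-11,0,71],[0,0,0],1]
    - [[-11,0,90],[0,0,0],1]

```text
clock: 6.35
tcp_pos: [0.6169, -0.1892, 0.107]
orientation: [-0.001, 0.59, 0.807, -0.001]
wrist_force: [-6.1, -0.4, 0.4]
finger_gap: 0.0158
grip_force: 23.4
```

```bash
python3 - <<'E'
from h import *
delta([.595+.301*.076,-.117-.954*.076,.108],17.5)
p=env.read_camera('scene'); save(p,'s2.png'); 
for th in ['clamp_grip','cap_center','jug_center','nest']: print([(np.round(d['centre'],4).tolist(),round(d['confidence'],2)) for d in env.landmark_of(th,p)[:2]])
i=cv2.imread('pics/s2.png')[180:320,190:370]; cv2.imwrite('pics/s2c.png',cv2.resize(i,None,fx=4,fy=4))
E
```

```text
clock 6.35 tcp [ 0.6169 -0.1892  0.107 ] F [-6.1 -0.4  0.4] gap 0.01580130792423351 grip 23.421083986759186 q [-0.42  0.51  0.03  1.09 -0.    0.84]
shift [-0.6  0.9 -1. ] rot [-0.01 -0.    0.01]
[([0.612, -0.1852, 0.1277], 0.68), ([0.7196, -0.2743, -0.0024], 0.62)]
[([0.5392, 0.0522, 0.1359], 0.74)]
[([0.5532, 0.0219, 0.0609], 0.77), ([0.4875, -0.3762, 0.0065], 0.4)]
[([0.5744, -0.0464, 0.0022], 0.79)]
```

View pics/s2c.png

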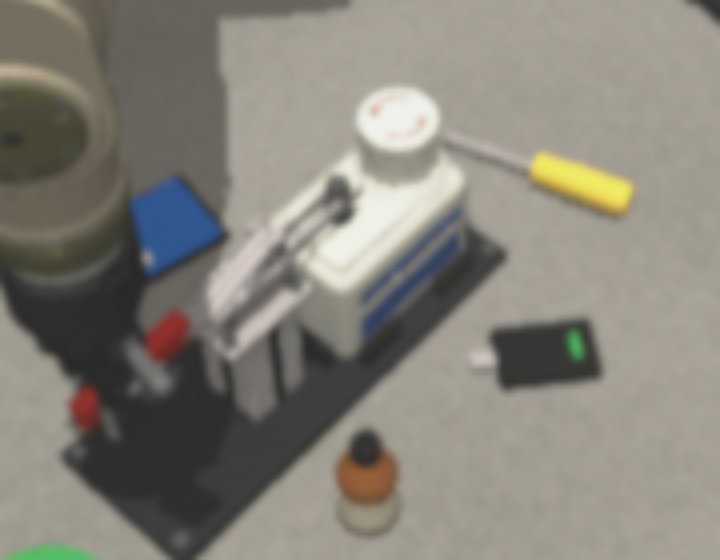

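The handle is level in the fingers (crop pixels (85,405)–(165,335)) and the foot is on the shoulder at (340,205). I'll press slightly more, then release and lift.

Call:
move_arm:
  targets:
    - [[0,0,4],[0,0,0],1]
    - [[0,0,5],[0,0,0],1]
    - [[0,0,5],[0,0,0],1]
    - [[0,0,2],[0,0,0],-1]
    - [[0,0,0],[0,0,0],-1]

```text
clock: 7.22
tcp_pos: [0.6193, -0.1889, 0.1079]
orientation: [0.001, 0.59, 0.808, 0.001]
wrist_force: [-0.4, 0.7, -0.0]
finger_gap: 0.0516
grip_force: 0.0
```

Call:
move_arm:
  targets:
    - [[0,0,0],[0,0,0],-1]
    - [[0,0,0],[0,0,0],-1]
    - [[0,0,-50],[0,0,0],-1]
    - [[0,0,-100],[0,0,0],-1]
    - [[0,0,-145],[0,0,0],-1]

```text
clock: 7.85
tcp_pos: [0.6181, -0.1891, 0.2534]
orientation: [0.0, 0.59, 0.807, 0.0]
wrist_force: [1.0, -0.2, -0.6]
finger_gap: 0.0857
grip_force: 0.0
```

```bash
python3 - <<'E'
from h import *
delta([.5435,.03,.25],-13)
for n in ['scene','top']:
  p=env.read_camera(n)
  for th in ['clamp_grip','cap_center','mouth']: print(th,[(np.round(d['centre'],4).tolist(),round(d['confidence'],2)) for d in env.landmark_of(th,p)[:2]])
E
```

```text
clock 7.85 tcp [ 0.6181 -0.1891  0.2534] F [ 1.  -0.2 -0.6] gap 0.08569722523912321 grip 0.0 q [-0.42  0.46  0.31  1.42  0.    0.84]
shift [231.4  -4.6   3.3] rot [0.   0.   3.07]
clamp_grip [([0.6115, -0.1874, 0.1272], 0.57)]
cap_center [([0.5404, 0.0559, 0.1399], 0.62)]
mouth [([0.5434, 0.0548, 0.1381], 0.6)]
clamp_grip [([0.5461, 0.0532, 0.1404], 0.69)]
cap_center []
mouth [([0.5393, 0.0567, 0.1397], 0.92)]
```

The handle stayed down (z about 127–131 mm). Extending the handle line to nest x = 108 gives a cap axis of (0.541, 0.055), which agrees with the networks. I'll travel over the cap with the finger axis turned −30°, so that the +60° turn keeps both fingers clear of the clamp foot.

Call:
move_arm:
  targets:
    - [[55,0,-20],[0,0,0.7],-1]
    - [[110,0,-20],[0,0,1.5],-1]
    - [[165,0,-20],[0,0,2.3],-1]
    - [[220,0,-20],[0,0,3],-1]
    - [[256,0,-20],[0,0,3],-1]

```text
clock: 8.88
tcp_pos: [0.5387, 0.057, 0.2706]
orientation: [-0.001, 0.779, 0.627, -0.001]
wrist_force: [1.1, -0.6, -0.1]
finger_gap: 0.085
grip_force: 0.0
```

Call:
move_arm:
  targets:
    - [[0,0,0],[0,0,0],-1]
    - [[0,0,0],[0,0,0],-1]

```text
clock: 9.12
tcp_pos: [0.5403, 0.0545, 0.271]
orientation: [-0.0, 0.779, 0.627, -0.0]
wrist_force: [-0.1, 0.4, -0.2]
finger_gap: 0.0853
grip_force: 0.0
```

```bash
python3 - <<'E'
from h import *
delta([.541,.0552,.121],-12.5)
p=wpic(); save(p,'w3.png')
for th in ['cap_center','mouth','jug_center']: print(th,[(np.round(d['centre'],4).tolist(),round(d['confidence'],2)) for d in env.landmark_of(th,p)[:2]])
print(proj(p,np.array([.541,.0552,.155])), [proj(p,np.array([.541+.026*np.cos(a),.0552+.026*np.sin(a),.155])).round() for a in (0,1.57,3.14,4.71)])
E
```

```text
clock 9.125 tcp [0.5403 0.0545 0.271 ] F [-0.1  0.4 -0.2] gap 0.08527566647787434 grip 0.0 q [-0.05  0.24  0.05  1.38 -0.    1.74]
shift [  0.9   0.7 150. ] rot [-0.01  0.    0.02]
cap_center [([0.5414, 0.0564, 0.1411], 0.61), ([0.4357, -0.1156, -0.0], 0.51)]
mouth []
jug_center []
[277.34933693 207.74475759] [array([313., 200.]), array([269., 173.]), array([243., 215.]), array([285., 241.])]
```

View pics/w3.png

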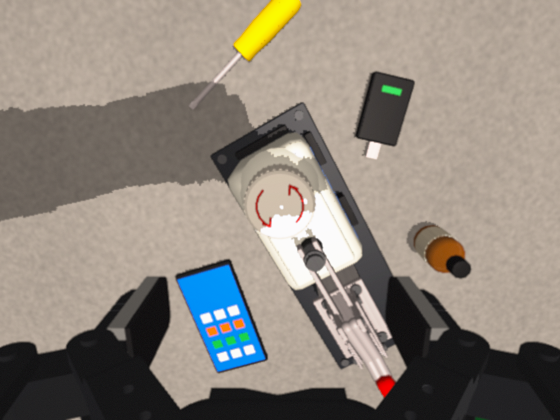

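The picture shows the cap top's centre at about (281,206), against a prediction of (277,208), which is roughly 2 mm off. The foot at (313,255) clears the finger line. I'll correct by 2 mm, descend and grip.

Call:
move_arm:
  targets:
    - [[2,2,50],[0,0,0],-1]
    - [[2,2,95],[0,0,0],-1]
    - [[2,2,135],[0,0,0],-1]
    - [[2,2,150],[0,0,0],-1]
    - [[2,2,150],[0,0,0],-1]

```text
clock: 9.95
tcp_pos: [0.5424, 0.0558, 0.1212]
orientation: [-0.001, 0.779, 0.627, -0.001]
wrist_force: [0.1, -0.2, 1.0]
finger_gap: 0.0853
grip_force: 0.0
```

Call:
move_arm:
  targets:
    - [[0,0,0],[0,0,0],1]
    - [[0,0,0],[0,0,0],1]
    - [[0,0,0],[0,0,0],1]
    - [[0,0,0],[0,0,0],1]
  squeeze: 50

```text
clock: 10.45
tcp_pos: [0.5437, 0.0563, 0.1231]
orientation: [0.001, 0.779, 0.627, 0.001]
wrist_force: [-0.4, -0.0, 4.8]
finger_gap: 0.0507
grip_force: 54.6
```

```bash
python3 - <<'E'
from h import *
delta([.5425,.056,.121],-12.5)
print(np.round(st()[0]['ft_torque'],2))
p=wpic(); save(p,'w4.png')
E
```

```text
clock 10.45 tcp [0.5437 0.0563 0.1231] F [-0.4 -0.   4.8] gap 0.05071632115115986 grip 54.63521851692349 q [-0.04  0.31 -0.23  1.03  0.    1.74]
shift [-0.6 -1.1  2.1] rot [ 0.02 -0.    0.02]
[ 0.03  0.23 -0.06]
```

View pics/w4.png

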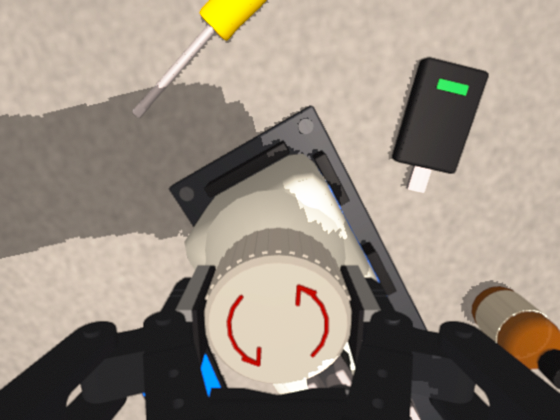

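The cap is gripped (gap 50.7 mm, cap centred between the pads around (278,320)). Now I'll press.

Call:
move_arm:
  targets:
    - [[0,0,4],[0,0,0],1]
    - [[0,0,7],[0,0,0],1]
    - [[0,0,10],[0,0,0],1]
    - [[0,0,10],[0,0,0],1]
    - [[0,0,10],[0,0,0],1]

```text
clock: 11.12
tcp_pos: [0.5438, 0.0563, 0.1156]
orientation: [0.002, 0.779, 0.627, 0.002]
wrist_force: [-7.4, -0.4, 20.9]
finger_gap: 0.051
grip_force: 56.3
```

Call:
move_arm:
  targets:
    - [[0,0,-2],[0,0,0],1]
    - [[0,0,-2],[0,0,0],1]

```text
clock: 11.38
tcp_pos: [0.5437, 0.0563, 0.1163]
orientation: [0.001, 0.779, 0.627, 0.001]
wrist_force: [-3.1, -0.7, 11.7]
finger_gap: 0.0511
grip_force: 55.4
```

The force is 11.7 N at about 6.8 mm of travel, past the catches and short of the stop. Now I'll turn it.

Call:
move_arm:
  targets:
    - [[0,0,0],[0,0,-0.8],1]
    - [[0,0,0],[0,0,-1.6],1]
    - [[0,0,0],[0,0,-2.4],1]
    - [[0,0,0],[0,0,-3.2],1]
    - [[0,0,0],[0,0,-3.2],1]

```text
clock: 12.0
tcp_pos: [0.5436, 0.0564, 0.1161]
orientation: [0.001, 0.575, 0.818, 0.001]
wrist_force: [-4.0, 0.0, 13.2]
finger_gap: 0.0514
grip_force: 55.5
```

```bash
python3 - <<'E'
from h import *
delta([.5437,.0563,.116],-12.5)
print(np.round(st()[0]['ft_torque'],2))
E
```

```text
clock 12.0 tcp [0.5436 0.0564 0.1161] F [-4.   0.  13.2] gap 0.051425964643212446 grip 55.454799416475 q [-0.04  0.32 -0.24  1.01  0.    1.18]
shift [-0.1  0.1  0.1] rot [0.02 0.   3.22]
[0.01 0.75 0.08]
```

Turning freely with low torque. I'll continue to about 60°.

Call:
move_arm:
  targets:
    - [[0,0,0],[0,0,-0.8],1]
    - [[0,0,0],[0,0,-1.6],1]
    - [[0,0,0],[0,0,-2.4],1]
    - [[0,0,0],[0,0,-2.9],1]
    - [[0,0,0],[0,0,-2.9],1]

```text
clock: 12.62
tcp_pos: [0.543, 0.0566, 0.1159]
orientation: [0.001, 0.352, 0.936, 0.0]
wrist_force: [-5.8, 1.5, 13.0]
finger_gap: 0.0509
grip_force: 55.5
```

```bash
python3 - <<'E'
from h import *
delta([.5437,.0563,.116],-12.5)
print(np.round(st()[0]['ft_torque'],2))
p=wpic(); save(p,'w5.png')
E
```

```text
clock 12.625 tcp [0.543  0.0566 0.1159] F [-5.8  1.5 13. ] gap 0.05090126846654193 grip 55.47743336297572 q [-0.04  0.32 -0.24  1.01  0.    0.68]
shift [-0.8  0.2 -0.1] rot [0.01 0.   6.12]
[0.14 0.97 0.1 ]
```

View pics/w5.png

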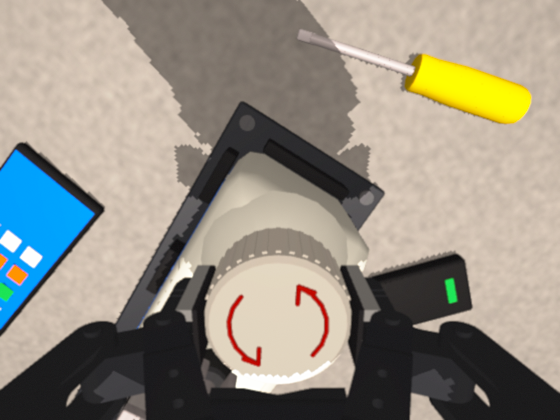

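The arrows sit unchanged between the pads, so the cap turned about 60° with the gripper. Now I'll lift it straight up.

Call:
move_arm:
  targets:
    - [[0,0,-8],[0,0,0],1]
    - [[0,0,-18],[0,0,0],1]
    - [[0,0,-32],[0,0,0],1]
    - [[0,0,-50],[0,0,0],1]
    - [[0,0,-68],[0,0,0],1]

```text
clock: 13.3
tcp_pos: [0.5428, 0.0562, 0.1827]
orientation: [0.0, 0.353, 0.936, 0.0]
wrist_force: [0.1, 0.6, -0.1]
finger_gap: 0.0507
grip_force: 54.1
```

Call:
move_arm:
  targets:
    - [[0,0,0],[0,0,0],1]
    - [[0,0,0],[0,0,0],1]
    - [[0,0,0],[0,0,0],1]
    - [[0,0,0],[0,0,0],1]

```text
clock: 13.8
tcp_pos: [0.5423, 0.0563, 0.181]
orientation: [-0.001, 0.353, 0.936, -0.0]
wrist_force: [0.7, -0.2, -0.7]
finger_gap: 0.0509
grip_force: 54.1
```

```bash
python3 - <<'E'
from h import *
delta([.5437,.0563,.185],48)
p=env.read_camera('scene'); save(p,'s3.png')
for th in ['clamp_grip','cap_center','mouth','jug_center']: print(th,[(np.round(d['centre'],4).tolist(),round(d['confidence'],2)) for d in env.landmark_of(th,p)[:2]])
i=cv2.imread('pics/s3.png')[180:320,190:370]; cv2.imwrite('pics/s3c.png',cv2.resize(i,None,fx=4,fy=4))
E
```

```text
clock 13.8 tcp [0.5423 0.0563 0.181 ] F [ 0.7 -0.2 -0.7] gap 0.05087887370952708 grip 54.10593199543655 q [-0.04  0.28 -0.13  1.17  0.    0.68]
shift [-1.   0.9 -4. ] rot [-0.   -0.01  0.06]
clamp_grip [([0.6123, -0.1899, 0.1234], 0.65)]
cap_center [([0.5437, 0.0489, 0.1943], 0.87)]
mouth [([0.547, 0.0532, 0.137], 0.57)]
jug_center [([0.5541, 0.0223, 0.0593], 0.94)]
```

View pics/s3c.png

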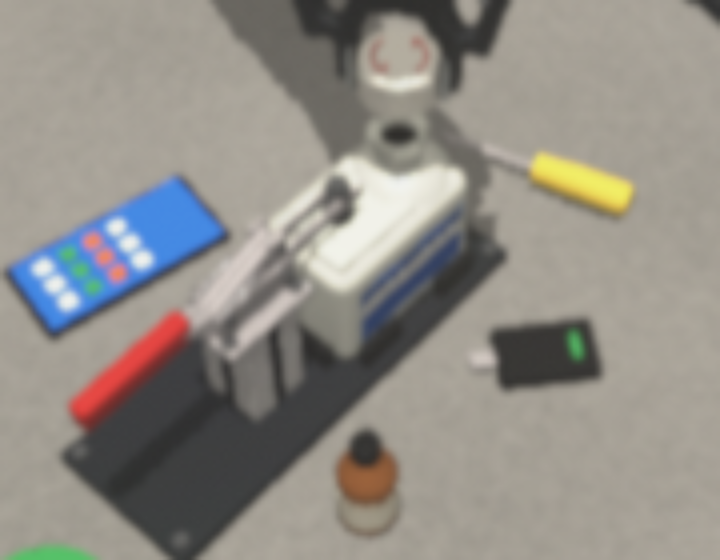

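The crop shows the open mouth at (400,133), the cap held above it at (398,65), the handle locked level and the jug seated. Handing in.

```bash
python3 -c "
from h import *
print(env.hand_in())"
```

```text
the job is handed in; nothing more can be done
None
```

The job is handed in: the clamp is locked with the jug seated in its nest, and the cap is off and held upright about 5 cm above the open mouth, though the hand-in gave no verdict.

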